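Offer a cabinet door up to its jamb and hold the hinge knuckles in line for the pin

TASK

Take the door whose hinge leaf has two knuckles out of the slotted stand, turn it to face as the door frame does and slide its hinged edge in beside the jamb, upright and shut, so that its knuckles sit freely in the gaps between the jamb's three and all the holes line up for the pin. Finish still holding it there in the gripper, clear of the sill and not jammed against the frame. Leave the three-knuckle door standing in its slot.

Things in the scene. Friction and masses are not known exactly. Their poses are not given: they have to be found in the camera images.
- door_two: The door to hang, in either slot of the stand: pale wooden panel 20 thick (x), 120 wide (y), 125 tall (z) mm, about 0.26 kg. Origin: centre of its underside, z up. Front is -x, looking broadly right (world -y) in the stand. On the front, at the edge -y, a steel hinge leaf with TWO knuckles; an 18 mm long knob at y 42, z 62 mm. Stands 14 mm deep in its slot, underside 12 mm above the table.
- door_two_top (a point): Middle of the two-knuckle door's top edge (125 mm above its underside). The top rail is 38 mm tall and 20 mm thick with flat parallel faces, free to grip from above across the thickness (along the door's x), 15 mm either way along y. The leaf's plate, 3 mm thick, 75 mm tall, starts 25 mm below the top and covers 11 to 36 mm in from the edge -y.
- door_two_axis (a point): On the two-knuckle door's hole axis (vertical), midway between its knuckles: x -20.5, y -61, z 62.5 mm in the door's frame (10.5 mm in front of the face, 1 mm beyond the edge). Knuckles: hollow barrels 16 mm outside, 10 mm hole, 13 mm tall, centred 15.5 mm above and below this point. Axes as the door's.
- door_three: The other door, to be left in its slot: the same panel, leaf and knob, but with THREE knuckles, centred 31.5, 62.5 and 93.5 mm above its underside. Origin and axes as door_two. It stands parallel to door_two, 90 mm away.
- door_frame: Fixed brown wooden corner of a door frame, on the right. z up, front -x. Origin on the table; y = 0 is the jamb's side face that the door's edge meets, x = 0 the mid plane of the shut door. Jamb post y -45 to 0, x -10 (front face) to 35, top at z 154 mm. Sill 18 mm thick, x -30 to 55, y -65 to 150 mm. A leaf with THREE knuckles on the jamb's front.
- jamb_axis (a point): On the jamb leaf's vertical hole axis, at its middle knuckle's centre; the door's axis point belongs here. x -20.5, y 1, z 86.5 mm in the frame. Knuckles 16 mm outside, 10 mm hole, 13 mm tall, centred here and 31 mm above and below: two 18 mm gaps, 2.5 mm free above and below a door knuckle. They reach 7 mm past the door's edge, so the door slides in along the frame's -y.
- hung_place (a point): Where the door's origin (centre of underside) is when exactly in place, the door's axes parallel to the frame's: x 0, y 62, z 24 mm in the frame. The door is then 6 mm above the sill, 2 mm off the jamb's side face, 3 mm in front of the stop bead; its front face is 2.5 mm behind the jamb's knuckles.
- stop_bead (a point): Top of the front face of the stop bead, the upright strip on the jamb's side face behind the door: x 13 to 35, y 0 to 12 mm in the frame, up to z 152 mm.
- panel_stand: Fixed plywood stand, on the left, 120 (x) x 170 (y) x 26 (z) mm; origin: centre of its underside. Two slots along its x, 24 mm wide, at y -45 and +45 mm; slot floors 12 mm, batten tops 26 mm above the table.

How it is judged:
On the way, in this order (a step that is already met when the one before it is completed fails the run):
1. the two-knuckle door is lifted clear of the stand in the gripper (height (world z) of door_two above 0.028 m and contact force between the fingers and door_two above 2 N), for 0.1 s.
2. it is turned in line with the frame, hinged edge towards the jamb (angle between the y axis of door_two and the y axis of door_frame, either way round below 0.15 rad and y of jamb_axis in the frame of door_two below -0.04 m and contact force between the fingers and door_two above 2 N), for 0.1 s.
At the end, for the whole second after the job is handed in: Two-knuckle door held still in the fingers: upright within 3 deg, shut within 6 deg; hole axes within 3 mm sideways and 2.2 mm in height, so no knuckle rests on another and it hangs clear of the sill; under 15 N on the frame. Three-knuckle door still stands within 20 mm of its place (horizontal distance between door_two_axis and jamb_axis below 0.003 m and z of door_two_axis in the frame of jamb_axis between -0.0022 and 0.0022 m and angle between the z axis of door_two and the z axis of door_frame, either way round below 0.05 rad and angle between the y axis of door_two and the y axis of door_frame, either way round below 0.1 rad and y of door_two in the frame of door_frame above 0.04 m and contact force between the fingers and door_two above 2 N and contact force between door_two and door_frame below 15 N and linear speed of door_two below 0.02 m/s and distance of door_three from where it was at the start of the episode below 0.02 m and angle between door_three's own z axis and vertical below 0.2 rad); the arm keeps its last pose, push and grip.
It fails at once if the three-knuckle door is pulled from its place or knocked over (distance of door_three from where it was at the start of the episode above 0.02 m or angle between door_three's own z axis and vertical above 0.2 rad).
It also fails if it takes over 45 s, if anything falls off the work surface, if the arm or the gripper's body presses on something with over 40 N, if the wrist force passes 120 N, or if a joint passes its speed limit or range.

ROBOT

A 6-joint arm with a two-finger parallel gripper is mounted at the origin on the work surface; the furniture and walls round the work are solid. World frame = base frame: x ahead of the robot, y to its left, z up, the work surface at z = 0. Lengths are in m, angles in rad, forces in N, time in s.
With the tool pointing down it reaches from about 0.275 to 0.85 m from the base axis. Payload 5.2 kg.
Tool frame: the origin (TCP) lies at the very end of the fingers, on their centre line; the grasp point (between the pads) lies 19 mm behind it (env.grasp_offset is the distance from the TCP to the grasp point, in m); z points along the fingers, y is the direction in which the jaws open and shut (so a half turn about z gives the same grasp; the last joint's range is limited). The gripper opens to 85 mm and grips with 20 to 120 N. Pads are 22 mm wide; open, the fingers measure 114 mm over their backs; the gripper's body (76 mm by 85 mm) begins 54 mm behind the grasp point. The pads swing forward as they close: fully open they stand 13 mm farther back than shut.
Start: joints at [1.063, 0.259, 1.535, -0, 1.348, -0.203], TCP at [0.165, 0.525, 0.231] pointing down, gripper open.
Joint ranges: [-3.14, 3.14], [-0.91, 2.08], [0.19, 2.58], [-1.22, 4.36], [0.22, 2.71], [-3.12, 3.12]. Speed limits (rad/s): [2.57, 2.57, 3.14, 3.14, 3.14, 3.14].

INTERFACE

Orientations are given as a unit quaternion [x, y, z, w].
In Python, from workcell import status, grab_frame, calibration, workorder, models, env gives the robot as it stands.
- The arm moves only by the tool play_rows, never from a script. Its argument "increments" is a list of rows, each an object of numbers: "dx", "dy", "dz": the shift along the tool's x, y, z in m; "yaw": the turn about the tool's z in degrees. In form: [{"dx": .., "dy": .., "dz": .., "yaw": ..}, ...]. A call has exactly 8 rows; each row is the pose to reach, as a shift and turn from the pose commanded when the call began, along the tool's axes at that moment; what a row does not reach only later rows make up. A row lasts 1/8 s, in which the tool goes at most 62.5 mm and 10.7 degrees, less where a joint would pass 70% of its speed; a pose out of reach is approached as far as the arm can. A call with a gripper value outside its range is refused whole. "jaw" is the closure in counts, from 0 (fully open) to 255 (shut), set as the call begins (left out, the last holds). The fingers move at their own pace and stop on an object; "force" is the grip in N (left out, the last holds). Time passes only in rows, so rows that repeat a pose let the fingers close, or fill a call up. It gives the time, the measured TCP pose, the force and the opening at its end, in the units of the state.
- status.state(): the state, without advancing time (a new reading comes with each control period).
- grab_frame(name): name is "scene" or "top" or "wrist"; returns (picture, depth): 480x640x3 uint8, red, green, blue; 480x640 float32, m along the optical axis (not along the pixel's ray), 0 where there is no reading.
- calibration(name): a dict with "fov_y" (degrees; the focal length in pixels is half the picture's height over the tangent of half this angle, whatever the lens; pixels are square), "cx", "cy" (the principal point, pixels), "k1" (the pictures are not rectified: a ray, as slopes to the right and down, at radius r is drawn at 1 + k1 r^2 times it, then the intrinsics apply), "R" (3x3) and "t" (3): a world point X has camera coordinates R X + t; the wrist camera has in their place "mount" (4x4, takes a point from camera to tool coordinates, whose origin is the TCP and whose axes are the flange's). Camera axes: x right, y down, z forward; pixel columns grow to the right and rows downward; lengths in m; the calibration is good to about 2 mm. A picture is of the moment at which its call begins: read the wrist's pose just before it. calibration takes no time and is no camera call.
- workorder.job_done(): hands the job in, once; it reports no verdict.
Trained networks look in the newest picture that a camera, given by its name, has taken for a name from the list of things; names that differ only in an ending like _2 or _b are one class to them, and where a whole thing is asked for, a point or a joint stands for the part that bears it (a point fixed in the world has none). Each returns a list of dicts, best first, with "confidence" (0 to 1); they miss things now and then, are a little off and sometimes report something else, mostly with a low value. They report only what shows in the picture. A call takes as long as a camera call.
- models.look_for(camera, label): "centre" ([x, y, z] in m, in the coordinates of the camera as it stood for that picture, good to about 4 mm: the middle of the surface that is visible of it).
- models.outline_of(camera, label): "region" (480x640 bool, what is visible of it).
The state is a dict: "time": time; "joint_positions": joint angles; "joint_vel": joint speeds; "tau": joint torques, N m; "eef_pos": TCP position; "tool_rot": TCP orientation; "contact_force": force on the tool from outside, world axes, zero at the start; "ft_torque": the same for the moment, N m; "gripper_width": finger opening in m.
Only numpy, scipy, OpenCV 4.12 (cv2) and the standard library are available. Lean on these libraries where they do the work, as an engineer would, in place of code of your own. Each camera call takes 0.05 s, during which the arm holds its last target.

## Working session

There is one attempt and no reset: what is moved stays moved. The work goes in short steps, Python scripts to look and compute and a tool call to move; the robot and the scene stay as the last step left them, time stands still between calls to the robot, and variables do not carry over. Pictures are saved under pics/ and viewed, and the job is handed in when it is done.

Besides the shell and the picture viewer there is one more tool, called after "Emit:" as a command line: name --argument value ..., lists and objects as JSON in quotes. play_rows: Moves the arm, as the interface text tells. Its arguments: {"type":"object","properties":{"increments":{"type":"array","items":{"type":"object","properties":{"dx":{"type":"number"},"dy":{"type":"number"},"dz":{"type":"number"},"yaw":{"type":"number"}}}},"jaw":{"type":"number"},"force":{"type":"number"}},"required":["increments"]}

```bash
ls; mkdir -p pics; cat > h.py <<'E'
import numpy as np, cv2
from workcell import status, grab_frame, calibration, workorder, models, env
from scipy.spatial.transform import Rotation as Ro
def cam(name):
    c=calibration(name); f=240/np.tan(np.radians(c["fov_y"]/2)); 
    if name=="wrist":
        s=status.state(); M=np.array(c["mount"]); T=np.eye(4); T[:3,:3]=Ro.from_quat(s["tool_rot"]).as_matrix(); T[:3,3]=s["eef_pos"]
        C=T@M
    else:
        R=np.array(c["R"]); t=np.array(c["t"]); C=np.eye(4); C[:3,:3]=R.T; C[:3,3]=-R.T@t
    return dict(f=f,cx=c["cx"],cy=c["cy"],k1=c["k1"],C=C)
def undist(k,uv):
    uv=np.asarray(uv,float).reshape(-1,1,2); K=np.array([[k["f"],0,k["cx"]],[0,k["f"],k["cy"]],[0,0,1]])
    return cv2.undistortPointsIter(uv,K,np.array([k["k1"],0,0,0.]),None,None,(3,50,1e-10)).reshape(-1,2)
def world(k,uv,d):
    s=undist(k,uv); d=np.asarray(d,float).reshape(-1,1)
    P=np.hstack([s*d,d]); return P@k["C"][:3,:3].T+k["C"][:3,3]
def proj(k,X):
    X=np.atleast_2d(X); P=(X-k["C"][:3,3])@k["C"][:3,:3]; s=P[:,:2]/P[:,2:]; r2=(s**2).sum(1,keepdims=True)
    return s*(1+k["k1"]*r2)*k["f"]+[k["cx"],k["cy"]]
def cloud(k,dep,mask=None):
    m=dep>0
    if mask is not None: m&=mask
    v,u=np.nonzero(m); return world(k,np.c_[u,v],dep[v,u]),u,v
def save(n,img): cv2.imwrite("pics/"+n,img[:,:,::-1])
E
python3 - <<'E'
from h import *
for n in ["scene","top","wrist"]:
    k=cam(n); img,d=grab_frame(n); save(n+"0.png",img); np.savez(n+"0.npz",img=img,d=d,**k); print(n,k["C"].round(3).tolist(),k["f"],k["k1"])
    for l in ["door_two","door_three","door_frame","panel_stand","door_two_axis","jamb_axis","door_two_top"]:
        if n=="wrist" and l in("door_frame","jamb_axis"): continue
        for r in models.look_for(n,l)[:2]:
            c=np.array(r["centre"]); print(l,round(r["confidence"],2),(k["C"][:3,:3]@c+k["C"][:3,3]).round(3))
print(status.state())
E
```

```text
pics
scene [[0.672, -0.537, 0.51, -0.022], [-0.741, -0.489, 0.461, -0.384], [0.002, -0.688, -0.726, 0.81], [0.0, 0.0, 0.0, 1.0]] 445.6246722502277 -0.09946669078950872
door_two 0.88 [0.42  0.188 0.093]
door_three 0.71 [0.43  0.277 0.107]
door_frame 0.78 [ 0.424 -0.159  0.019]
panel_stand 0.87 [0.4   0.17  0.011]
panel_stand 0.5 [0.417 0.189 0.094]
door_two_axis 0.69 [0.419 0.186 0.094]
jamb_axis 0.82 [ 0.426 -0.156  0.016]
door_two_top 0.75 [0.42  0.186 0.089]
top [[0.029, -0.985, 0.169, 0.275], [-0.999, -0.025, 0.023, 0.029], [-0.018, -0.17, -0.985, 1.12], [0.0, 0.0, 0.0, 1.0]] 462.34381607742966 0.018586323133322792
door_two 0.73 [0.417 0.185 0.128]
door_three 0.81 [0.441 0.278 0.118]
door_frame 0.64 [ 0.439 -0.118  0.019]
panel_stand 0.58 [0.419 0.236 0.011]
door_two_axis 0.66 [0.421 0.19  0.134]
door_two_axis 0.42 [ 0.44  -0.116  0.017]
jamb_axis 0.65 [ 0.441 -0.113  0.019]
door_two_top 0.94 [0.418 0.19  0.13 ]
wrist [[0.301, 0.921, 0.246, 0.104], [0.954, -0.291, -0.078, 0.544], [-0.0, 0.258, -0.966, 0.374], [0.0, 0.0, 0.0, 1.0]] 373.5463086077906 0.01920616368602488
door_three 0.34 [0.365 0.175 0.008]
panel_stand 0.61 [0.367 0.178 0.01 ]
door_two_axis 0.63 [0.367 0.206 0.029]
door_two_top 0.82 [0.362 0.206 0.034]
{'time': 1.1, 'joint_positions': array([ 1.06318347e+00,  2.58601260e-01,  1.53497950e+00,  2.72848513e-06,
        1.34801329e+00, -2.02818606e-01]), 'joint_vel': array([ 0.00044371, -0.00056757, -0.0016561 , -0.0011877 , -0.00043803,
       -0.00131325]), 'tau': array([-5.44846625e-04, -4.45940316e+01, -2.90895474e+01, -2.04450143e-04,
        8.21669455e-04, -9.39033470e-06]), 'eef_pos': array([0.1650449 , 0.52466331, 0.2313173 ]), 'tool_rot': array([ 1.51808208e-01,  9.88409970e-01, -1.91057570e-07, -1.48999341e-06]), 'contact_force': array([-0.5544414 ,  0.02595422, -0.58231082]), 'ft_torque': array([ 0.01253317,  0.00354839, -0.01542042]), 'gripper_width': 0.0852942505147361}
```

View pics/scene0.png

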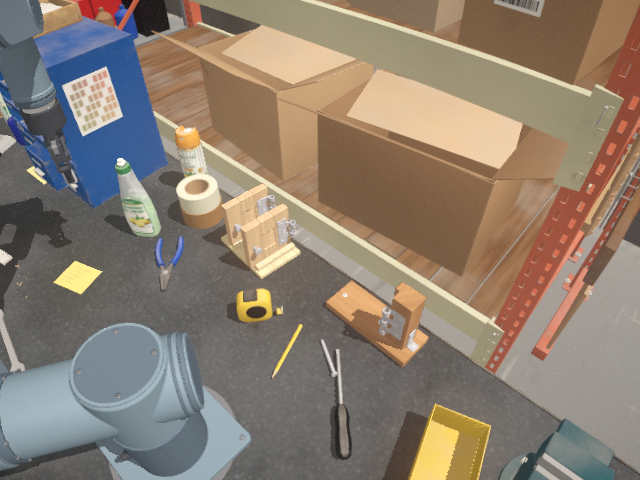

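View pics/top0.png

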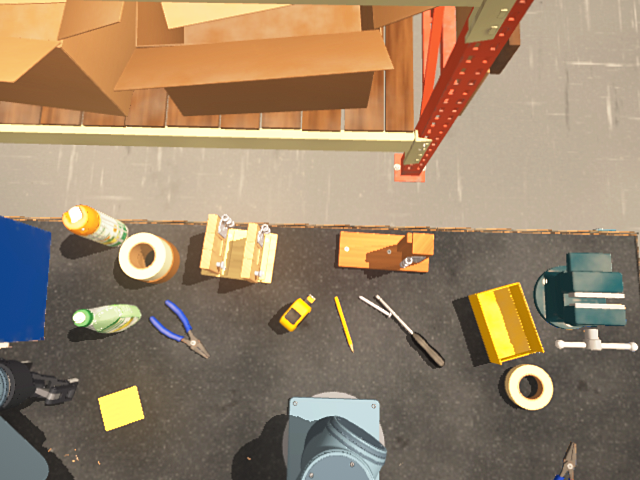

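View pics/wrist0.png

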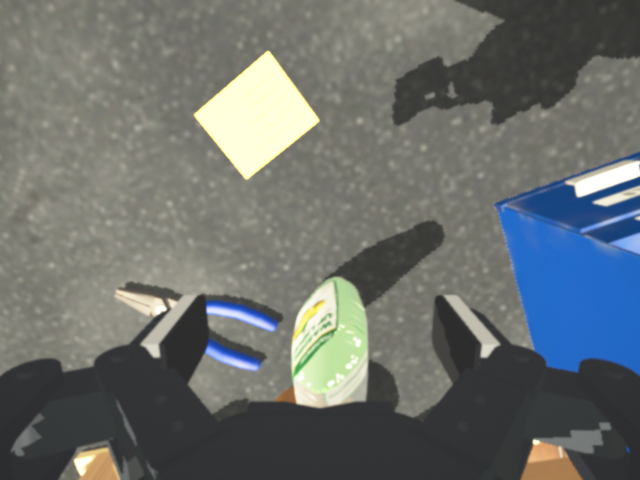

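```bash
python3 - <<'E'
import cv2,numpy as np
a=cv2.imread("pics/scene0.png"); b=cv2.imread("pics/top0.png")
c=[cv2.resize(x,(400,300),interpolation=cv2.INTER_CUBIC) for x in (a[180:285,205:345],a[270:375,310:450],b[205:295,190:310],b[220:283,335:445])]
cv2.imwrite("pics/z0.png",np.vstack([np.hstack(c[:2]),np.hstack(c[2:])]))
E
```

```text
(no output)
```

View pics/z0.png

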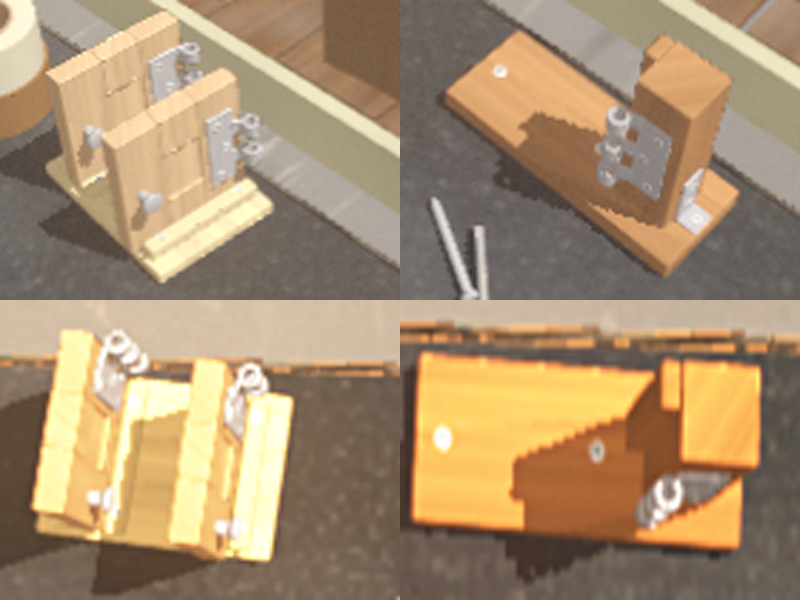

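```bash
python3 - <<'E'
from h import *
for n in ["top","scene"]:
    z=np.load(n+"0.npz"); k={q:z[q] for q in ("f","cx","cy","k1","C")}; k={q:(v if q=="C" else float(v)) for q,v in k.items()}
    P,u,v=cloud(k,z["d"])
    def rect(m,lbl):
        p=P[m]; 
        if len(p)<20: print(lbl,len(p)); return
        r=cv2.minAreaRect((p[:,:2]*1000).astype(np.float32)); print(n,lbl,m.sum(),"c",np.round(r[0],1),"s",np.round(r[1],1),"a",round(r[2],2),"z",np.percentile(p[:,2],[5,50,95]).round(4))
    X,Y,Z=P.T
    rect((abs(Z-.137)<.006)&(abs(Y-.19)<.03)&(abs(X-.43)<.09),"d2top")
    rect((abs(Z-.137)<.006)&(abs(Y-.28)<.03)&(abs(X-.43)<.09),"d3top")
    rect((abs(Z-.154)<.006)&(abs(Y+.17)<.06)&(abs(X-.45)<.09),"jambtop")
    rect((abs(Z-.018)<.004)&(abs(Y+.08)<.14)&(abs(X-.43)<.07),"sill")
    rect((abs(Z-.026)<.003)&(abs(Y-.23)<.12)&(abs(X-.42)<.09),"battens")
    rect((abs(Z)<.004)&(abs(Y-.1)<.05)&(abs(X-.3)<.05),"table")
E
```

```text
top d2top 528 c [421.2 194.8] s [ 20.8 119.2] a 84.13 z [0.1344 0.1379 0.141 ]
top d3top 540 c [439.9 282.5] s [ 21.2 121.1] a 84.48 z [0.1343 0.1379 0.141 ]
top jambtop 523 c [ 442.5 -168.6] s [57.2 45.6] a 87.66 z [0.1509 0.1542 0.1573]
top sill 2161 c [ 444.8 -109.7] s [214.8  85.7] a 87.92 z [0.0155 0.0187 0.0213]
top battens 453 c [425.4 237.9] s [139.7 118.5] a 83.6 z [0.0237 0.0266 0.0286]
top table 1047 c [300. 100.] s [99.9 99.9] a 90.0 z [-0.0027  0.0003  0.0033]
scene d2top 399 c [422.4 193.3] s [ 22.2 119.8] a 84.58 z [0.1321 0.1362 0.1384]
scene d3top 365 c [441.4 282. ] s [ 23.7 121.1] a 83.96 z [0.1323 0.1364 0.1384]
scene jambtop 577 c [ 443.9 -169.2] s [57.2 46.5] a 89.22 z [0.15   0.1537 0.1559]
scene sill 2469 c [ 446.  -110.2] s [216.3  87. ] a 88.3 z [0.0154 0.0179 0.0205]
scene battens 318 c [397.8 216. ] s [ 94.4 171.7] a 33.62 z [0.0233 0.0255 0.0284]
scene table 690 c [299.8  99.9] s [99.8 99.6] a 89.79 z [-0.0027 -0.0004  0.0021]
```

```bash
cat > mv.py <<'E'
from h import *
import sys
def to(xyz,yw):  # tool y target world angle deg; returns tool-frame increments
    s=status.state(); R=Ro.from_quat(s["tool_rot"]).as_matrix(); d=R.T@(np.array(xyz)-s["eef_pos"])
    cur=np.degrees(np.arctan2(R[1,1],R[0,1])); w=(yw-cur+180)%360-180
    print("t",s["time"],"pos",s["eef_pos"].round(4),"ytool",cur.round(2),"tiltz",R[:,2].round(4),"-> d",d.round(4),"yaw",round(-w,2),"F",s["contact_force"].round(1),"w",s["gripper_width"].round(4))
if __name__=="__main__": a=[float(x) for x in sys.argv[1:]]; to(a[:3],a[3])
E
python3 mv.py .4218 .194 .22 84.3
python3 - <<'E'
from h import *
z=np.load("scene0.npz"); k={q:(z[q] if q=="C" else float(z[q])) for q in ("f","cx","cy","k1","C")}
P,u,v=cloud(k,z["d"])
for i in np.arange(.1,.5,.05):
  print(round(i,2),[ (round(j,2),P[(abs(P[:,0]-i)<.025)&(abs(P[:,1]-j)<.025)][:,2].max(initial=-1).round(2)) for j in np.arange(.15,.6,.05)])
E
```

```text
0.1 [(np.float64(0.15), np.float64(-1.0)), (np.float64(0.2), np.float64(0.0)), (np.float64(0.25), np.float64(0.0)), (np.float64(0.3), np.float64(0.63)), (np.float64(0.35), np.float64(0.63)), (np.float64(0.4), np.float64(0.0)), (np.float64(0.45), np.float64(0.0)), (np.float64(0.5), np.float64(0.0)), (np.float64(0.55), np.float64(0.0))]
0.15 [(np.float64(0.15), np.float64(0.0)), (np.float64(0.2), np.float64(0.0)), (np.float64(0.25), np.float64(0.0)), (np.float64(0.3), np.float64(0.0)), (np.float64(0.35), np.float64(0.64)), (np.float64(0.4), np.float64(0.63)), (np.float64(0.45), np.float64(0.35)), (np.float64(0.5), np.float64(0.54)), (np.float64(0.55), np.float64(0.49))]
0.2 [(np.float64(0.15), np.float64(0.0)), (np.float64(0.2), np.float64(0.0)), (np.float64(0.25), np.float64(0.0)), (np.float64(0.3), np.float64(0.02)), (np.float64(0.35), np.float64(0.02)), (np.float64(0.4), np.float64(0.62)), (np.float64(0.45), np.float64(0.62)), (np.float64(0.5), np.float64(0.6)), (np.float64(0.55), np.float64(0.4))]
0.25 [(np.float64(0.15), np.float64(0.06)), (np.float64(0.2), np.float64(0.0)), (np.f
[... 1622 characters left out ...]
k (most recent call last):
  File "mv.py", line 7, in <module>
    if __name__=="__main__": a=[float(x) for x in sys.argv[1:]]; to(a[:3],a[3])
                                                                 ~~^^^^^^^^^^^^
  File "mv.py", line 6, in to
    print("t",s["time"],"pos",s["eef_pos"].round(4),"ytool",cur.round(2),"tiltz",R[:,2].round(4),"-> d",d.round(4),"yaw",round(-w,2),"F",s["contact_force"].round(1),"w",s["gripper_width"].round(4))
                                                                                                                                                                         ^^^^^^^^^^^^^^^^^^^^^^^^
AttributeError: 'float' object has no attribute 'round'
```

```bash
sed -i 's/s\["gripper_width"\].round(4)/round(s["gripper_width"],4)/' mv.py; python3 mv.py .4218 .194 .29 84.3
```

```text
t 1.1 pos [0.165  0.5247 0.2313] ytool 72.54 tiltz [-0.  0. -1.] -> d [-0.3442 -0.2384 -0.0587] yaw -11.76 F [-0.6  0.  -0.6] w 0.0853
```

Emit:
play_rows --increments '[{"dz": -0.06},{"dx": -0.04,"dy": -0.03,"dz": -0.06,"yaw": -2},{"dx": -0.09,"dy": -0.065,"dz": -0.06,"yaw": -4},{"dx": -0.14,"dy": -0.1,"dz": -0.06,"yaw": -6},{"dx": -0.19,"dy": -0.135,"dz": -0.06,"yaw": -8},{"dx": -0.24,"dy": -0.17,"dz": -0.06,"yaw": -10},{"dx": -0.29,"dy": -0.205,"dz": -0.06,"yaw": -11.8},{"dx": -0.344,"dy": -0.238,"dz": -0.06,"yaw": -11.8}]' --jaw 100

```text
invalid input at $.increments[0]: expected keys dx, dy, dz, yaw
```

```bash
python3 mv.py .4218 .194 .102 84.3; python3 - <<'E'
from h import *
k=cam("wrist"); img,d=grab_frame("wrist"); k2=cam("wrist"); print(abs(k["C"]-k2["C"]).max()); save("wrist1.png",img); np.savez("wrist1.npz",img=img,d=d,**k)
P,u,v=cloud(k,d)
X,Y,Z=P.T
for lbl,m in dict(d2=(abs(Z-.137)<.006)&(abs(Y-.19)<.03),d3=(abs(Z-.137)<.006)&(abs(Y-.28)<.03)).items():
    p=P[m]
    if len(p)<50: print(lbl,len(p)); continue
    r=cv2.minAreaRect((p[:,:2]*1000).astype(np.float32)); print(lbl,m.sum(),r,np.percentile(p[:,2],[5,50,95]))
E
```

```text
t 1.1 pos [0.165  0.5247 0.2313] ytool 72.54 tiltz [-0.  0. -1.] -> d [-0.3442 -0.2384  0.1293] yaw -11.76 F [-0.6  0.  -0.6] w 0.0853
3.118027011361768e-05
d2 0
d3 0
```

View pics/wrist1.png

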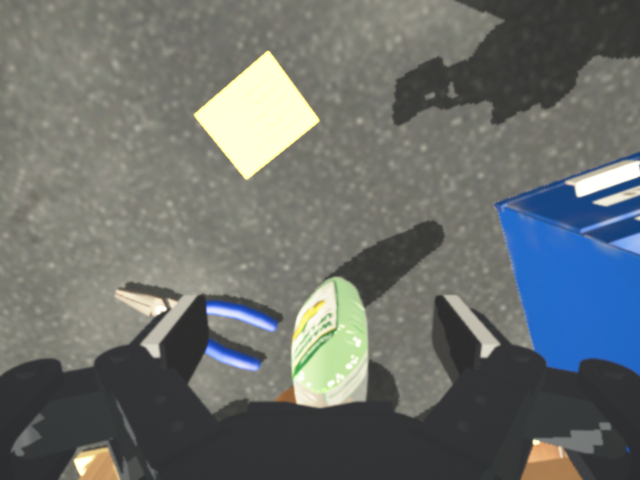

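The call was refused because every row needs all four keys, so nothing moved. The picture still shows the bottle below at about (330,340).

Emit:
play_rows --increments '[{"dx": 0,"dy": 0,"dz": -0.06,"yaw": 0},{"dx": -0.04,"dy": -0.03,"dz": -0.06,"yaw": -2},{"dx": -0.09,"dy": -0.065,"dz": -0.06,"yaw": -4},{"dx": -0.14,"dy": -0.1,"dz": -0.06,"yaw": -6},{"dx": -0.19,"dy": -0.135,"dz": -0.06,"yaw": -8},{"dx": -0.24,"dy": -0.17,"dz": -0.06,"yaw": -10},{"dx": -0.29,"dy": -0.205,"dz": -0.06,"yaw": -11.8},{"dx": -0.344,"dy": -0.238,"dz": -0.06,"yaw": -11.8}]' --jaw 100

```text
time: 2.15
eef_pos: [0.4221, 0.1933, 0.2917]
tool_rot: [0.049, 0.999, 0.0, 0.0]
contact_force: [1.4, 1.0, 0.3]
gripper_width: 0.0524
```

Emit:
play_rows --increments '[{"dx": 0,"dy": 0,"dz": 0,"yaw": 0},{"dx": 0,"dy": 0,"dz": 0,"yaw": 0},{"dx": 0,"dy": 0,"dz": 0,"yaw": 0},{"dx": 0,"dy": 0,"dz": 0,"yaw": 0},{"dx": 0,"dy": 0,"dz": 0,"yaw": 0},{"dx": 0,"dy": 0,"dz": 0,"yaw": 0},{"dx": 0,"dy": 0,"dz": 0,"yaw": 0},{"dx": 0,"dy": 0,"dz": 0,"yaw": 0}]'

```text
time: 3.15
eef_pos: [0.4212, 0.195, 0.2913]
tool_rot: [0.049, 0.999, 0.0, -0.0]
contact_force: [-0.2, 0.6, 0.1]
gripper_width: 0.0518
```

```bash
python3 mv.py .4218 .194 .102 84.3; cat > w.py <<'E'
from h import *
import sys
n=sys.argv[1]
k=cam("wrist"); img,d=grab_frame("wrist"); save(n+".png",img); np.savez(n+".npz",img=img,d=d,**k)
P,u,v=cloud(k,d)
X,Y,Z=P.T
for lbl,m in dict(d2=(abs(Z-.137)<.006)&(abs(Y-.19)<.03),d3=(abs(Z-.137)<.006)&(abs(Y-.28)<.03)).items():
    p=P[m]
    if len(p)<50: print(lbl,len(p)); continue
    r=cv2.minAreaRect((p[:,:2]*1000).astype(np.float32)); print(lbl,m.sum(),r,np.percentile(p[:,2],[5,50,95]))
E
python3 w.py wrist2
```

```text
t 3.15 pos [0.4212 0.195  0.2913] ytool 84.34 tiltz [-0.  0. -1.] -> d [-0.0007 -0.001   0.1893] yaw 0.04 F [-0.2  0.6  0.1] w 0.0518
d2 3488 ((422.7829284667969, 193.6908721923828), (20.010295867919922, 118.5096664428711), 84.28101348876953) [0.13568464 0.13696947 0.13812655]
d3 3669 ((440.5883483886719, 281.9758605957031), (21.619638442993164, 118.9981460571289), 84.14632415771484) [0.13476029 0.13693012 0.1381403 ]
```

View pics/wrist2.png

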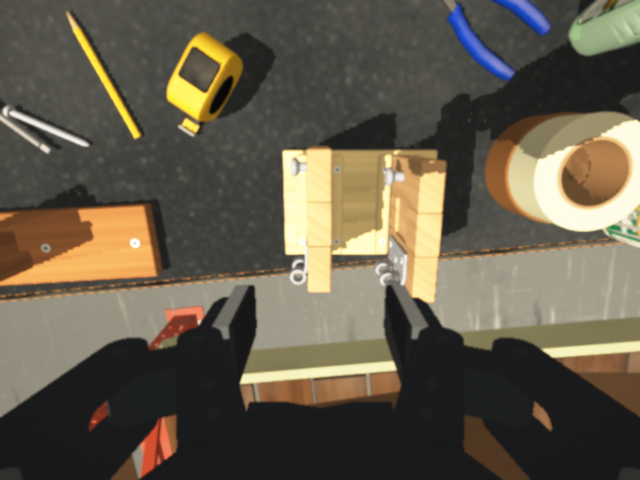

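```bash
python3 - <<'E'
import cv2,numpy as np
a=cv2.imread("pics/wrist2.png")
b=cv2.imread("pics/scene0.png")
cv2.imwrite("pics/z1.png",np.hstack([cv2.resize(a[220:300,275:435],(480,240)),cv2.resize(b[185:245,245:305],(240,240),interpolation=cv2.INTER_CUBIC)]))
E
```

```text
(no output)
```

View pics/z1.png

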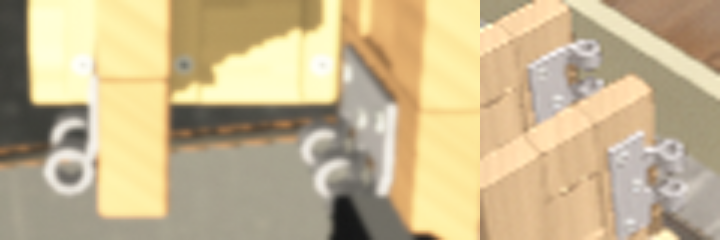

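```bash
python3 - <<'E'
from h import *
for n in ["wrist2","top0","scene0"]:
    z=np.load(n+".npz"); k={q:(z[q] if q=="C" else float(z[q])) for q in ("f","cx","cy","k1","C")}
    P,u,v=cloud(k,z["d"])
    for nm,c in (("right",(.4225,.1938)),("left",(.4408,.282))):
        a=np.radians(84.25); R=np.array([[np.cos(a),-np.sin(a)],[np.sin(a),np.cos(a)]])
        q=(P[:,:2]-c)@R
        m=(abs(q[:,0]+20.5e-3)<.007)&(abs(q[:,1]+.061)<.009)&(P[:,2]>.03)
        h=np.histogram(P[m,2]*1000,bins=np.arange(30,125,5)); print(n,nm,list(zip(h[1].astype(int),h[0])))
E
```

```text
wrist2 right [(np.int64(30), np.int64(0)), (np.int64(35), np.int64(0)), (np.int64(40), np.int64(0)), (np.int64(45), np.int64(0)), (np.int64(50), np.int64(7)), (np.int64(55), np.int64(16)), (np.int64(60), np.int64(30)), (np.int64(65), np.int64(32)), (np.int64(70), np.int64(0)), (np.int64(75), np.int64(0)), (np.int64(80), np.int64(4)), (np.int64(85), np.int64(39)), (np.int64(90), np.int64(45)), (np.int64(95), np.int64(111)), (np.int64(100), np.int64(0)), (np.int64(105), np.int64(0)), (np.int64(110), np.int64(0)), (np.int64(115), np.int64(0))]
wrist2 left [(np.int64(30), np.int64(0)), (np.int64(35), np.int64(12)), (np.int64(40), np.int64(25)), (np.int64(45), np.int64(55)), (np.int64(50), np.int64(21)), (np.int64(55), np.int64(0)), (np.int64(60), np.int64(0)), (np.int64(65), np.int64(12)), (np.int64(70), np.int64(33)), (np.int64(75), np.int64(42)), (np.int64(80), np.int64(61)), (np.int64(85), np.int64(0)), (np.int64(90), np.int64(0)), (np.int64(95), np.int64(3)), (np.int64(100), np.int64(28)), (np.int64(105), np.int64(26)), (np.int64(110), np.int64(10)), (np.int64(115), np.int64(0))]
top
[... 1464 characters left out ...]
4(17)), (np.int64(95), np.int64(12)), (np.int64(100), np.int64(0)), (np.int64(105), np.int64(0)), (np.int64(110), np.int64(0)), (np.int64(115), np.int64(0))]
scene0 left [(np.int64(30), np.int64(0)), (np.int64(35), np.int64(0)), (np.int64(40), np.int64(0)), (np.int64(45), np.int64(0)), (np.int64(50), np.int64(0)), (np.int64(55), np.int64(0)), (np.int64(60), np.int64(0)), (np.int64(65), np.int64(0)), (np.int64(70), np.int64(4)), (np.int64(75), np.int64(15)), (np.int64(80), np.int64(8)), (np.int64(85), np.int64(0)), (np.int64(90), np.int64(0)), (np.int64(95), np.int64(3)), (np.int64(100), np.int64(13)), (np.int64(105), np.int64(18)), (np.int64(110), np.int64(12)), (np.int64(115), np.int64(0))]
```

The depth histogram settles it: the right door has two knuckles (at 60 and 92 mm) and the left has three. I'll descend onto the right one.

Emit:
play_rows --increments '[{"dx": -0.001,"dy": -0.001,"dz": 0.03,"yaw": 0},{"dx": -0.001,"dy": -0.001,"dz": 0.07,"yaw": 0},{"dx": -0.001,"dy": -0.001,"dz": 0.11,"yaw": 0},{"dx": -0.001,"dy": -0.001,"dz": 0.145,"yaw": 0},{"dx": -0.001,"dy": -0.001,"dz": 0.17,"yaw": 0},{"dx": -0.001,"dy": -0.001,"dz": 0.187,"yaw": 0},{"dx": -0.001,"dy": -0.001,"dz": 0.187,"yaw": 0},{"dx": -0.001,"dy": -0.001,"dz": 0.187,"yaw": 0}]'

```text
time: 4.2
eef_pos: [0.4227, 0.194, 0.105]
tool_rot: [0.049, 0.999, 0.0, 0.0]
contact_force: [-0.8, -0.4, -0.7]
gripper_width: 0.0522
```

Emit:
play_rows --increments '[{"dx": 0,"dy": 0,"dz": 0,"yaw": 0},{"dx": 0,"dy": 0,"dz": 0,"yaw": 0},{"dx": 0,"dy": 0,"dz": 0,"yaw": 0},{"dx": 0,"dy": 0,"dz": 0,"yaw": 0},{"dx": 0,"dy": 0,"dz": 0,"yaw": 0},{"dx": 0,"dy": 0,"dz": 0,"yaw": 0},{"dx": 0,"dy": 0,"dz": 0,"yaw": 0},{"dx": 0,"dy": 0,"dz": 0,"yaw": 0}]' --jaw 255 --force 60

```text
time: 5.2
eef_pos: [0.4228, 0.1941, 0.1052]
tool_rot: [0.049, 0.999, 0.0, 0.001]
contact_force: [-1.2, -0.2, 5.7]
gripper_width: 0.0196
```

```bash
python3 mv.py .4225 .194 .104 84.25; python3 - <<'E'
from h import *
k=cam("scene"); img,d=grab_frame("scene"); cv2.imwrite("pics/s2.png",cv2.resize(img[150:310,180:380,::-1],(800,640))[:600]); np.savez("s2.npz",img=img,d=d,**k)
E
```

```text
t 5.2 pos [0.4228 0.1941 0.1052] ytool 84.34 tiltz [ 1.9e-03  4.0e-04 -1.0e+00] -> d [ 0.0003 -0.0001  0.0012] yaw 0.09 F [-1.2 -0.2  5.7] w 0.0196
```

View pics/s2.png

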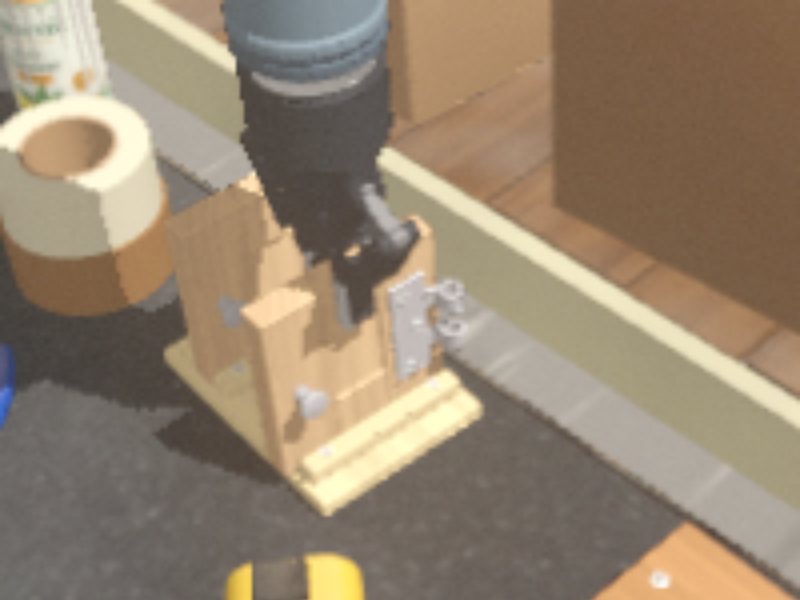

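```bash
python3 - <<'E'
from h import *
for n in ["top0","scene0"]:
    z=np.load(n+".npz"); k={q:(z[q] if q=="C" else float(z[q])) for q in ("f","cx","cy","k1","C")}
    P,u,v=cloud(k,z["d"]); X,Y,Z=P.T*1000
    def edge(m,axis,sgn,lo,hi,step,lbl):
        o=1-axis; c=[];e=[]; Q=np.c_[X,Y][m]
        for b in np.arange(lo,hi,step):
            s=Q[(Q[:,o]>=b)&(Q[:,o]<b+step)]
            if len(s)>4: c.append(b+step/2); e.append(np.sort(s[:,axis]*sgn)[-2:].mean()*sgn)
        c=np.array(c);e=np.array(e); p=np.polyfit(c,e,1); r=e-np.polyval(p,c); g=abs(r)<2; p=np.polyfit(c[g],e[g],1)
        print(n,lbl,"slope deg",np.degrees(np.arctan(p[0])).round(2),"at mid",(lo+hi)/2,np.polyval(p,(lo+hi)/2).round(1),"n",len(c),"res",np.std((e-np.polyval(p,c))[g]).round(2))
    sill=(abs(Z-18)<5)&(Y>-230)&(Y<10)&(X>390)&(X<510)
    edge(sill,0,-1,-200,-10,6,"sill front"); edge(sill,0,1,-120,-10,6,"sill back")
    d2=(abs(Z-137)<5)&(abs(Y-193)<35)&(abs(X-422)<75)
    edge(d2,1,1,375,475,5,"d2 back");edge(d2,1,-1,375,475,5,"d2 front")
    j=(abs(Z-154)<5)&(abs(Y+170)<50)&(abs(X-443)<45)
    edge(j,0,-1,-190,-155,4,"jamb front");edge(j,1,1,425,460,4,"jamb side")
E
```

```text
top0 sill front slope deg 2.3 at mid -105.0 403.3 n 32 res 0.52
top0 sill back slope deg 2.7 at mid -65.0 487.8 n 19 res 0.82
top0 d2 back slope deg -5.67 at mid 425.0 203.4 n 20 res 0.41
top0 d2 front slope deg -5.77 at mid 425.0 184.9 n 20 res 0.44
top0 jamb front slope deg 1.55 at mid -172.5 420.4 n 9 res 0.36
top0 jamb side slope deg 22.87 at mid 442.5 -146.7 n 9 res 1.39
scene0 sill front slope deg 2.07 at mid -105.0 404.1 n 32 res 0.61
scene0 sill back slope deg 2.5 at mid -65.0 488.8 n 19 res 0.62
scene0 d2 back slope deg -5.78 at mid 425.0 201.8 n 20 res 0.9
scene0 d2 front slope deg -5.13 at mid 425.0 184.4 n 20 res 0.86
scene0 jamb front slope deg -0.15 at mid -172.5 421.6 n 9 res 0.43
scene0 jamb side slope deg 26.27 at mid 442.5 -149.2 n 9 res 0.92
```

Emit:
play_rows --increments '[{"dx": 0,"dy": 0,"dz": -0.02,"yaw": 0},{"dx": 0,"dy": 0,"dz": -0.05,"yaw": 0},{"dx": 0,"dy": 0,"dz": -0.08,"yaw": 0},{"dx": 0,"dy": 0,"dz": -0.1,"yaw": 0},{"dx": 0,"dy": -0.02,"dz": -0.11,"yaw": 0},{"dx": 0,"dy": -0.045,"dz": -0.12,"yaw": 4},{"dx": 0,"dy": -0.075,"dz": -0.12,"yaw": 12},{"dx": 0,"dy": -0.105,"dz": -0.12,"yaw": 20}]'

```text
time: 6.25
eef_pos: [0.4111, 0.0887, 0.224]
tool_rot: [0.224, 0.975, -0.0, -0.0]
contact_force: [1.0, 0.1, -2.4]
gripper_width: 0.0193
```

```bash
python3 mv.py .434 -.05 .225 -1.9
```

```text
t 6.25 pos [0.4111 0.0887 0.224 ] ytool 64.1 tiltz [-8.e-04 -0.e+00 -1.e+00] -> d [-0.0812 -0.1147 -0.001 ] yaw 66.0 F [ 1.   0.1 -2.4] w 0.0193
```

Emit:
play_rows --increments '[{"dx": -0.01,"dy": -0.015,"dz": 0,"yaw": 9},{"dx": -0.02,"dy": -0.03,"dz": 0,"yaw": 18},{"dx": -0.03,"dy": -0.045,"dz": 0,"yaw": 27},{"dx": -0.04,"dy": -0.06,"dz": 0,"yaw": 36},{"dx": -0.05,"dy": -0.075,"dz": 0,"yaw": 45},{"dx": -0.06,"dy": -0.09,"dz": 0,"yaw": 54},{"dx": -0.07,"dy": -0.105,"dz": 0,"yaw": 62},{"dx": -0.08,"dy": -0.114,"dz": 0,"yaw": 66.3}]'

```text
time: 7.25
eef_pos: [0.4339, -0.0485, 0.2238]
tool_rot: [0.72, 0.694, -0.0, -0.001]
contact_force: [0.3, 0.0, -1.9]
gripper_width: 0.0191
```

Emit:
play_rows --increments '[{"dx": 0,"dy": 0,"dz": 0,"yaw": 0},{"dx": 0,"dy": 0,"dz": 0,"yaw": 0},{"dx": 0,"dy": 0,"dz": 0,"yaw": 0},{"dx": 0,"dy": 0,"dz": 0,"yaw": 0},{"dx": 0,"dy": 0,"dz": 0,"yaw": 0},{"dx": 0,"dy": 0,"dz": 0,"yaw": 0},{"dx": 0,"dy": 0,"dz": 0,"yaw": 0},{"dx": 0,"dy": 0,"dz": 0,"yaw": 0}]'

```text
time: 8.25
eef_pos: [0.4345, -0.048, 0.2243]
tool_rot: [0.719, 0.695, -0.0, 0.0]
contact_force: [-0.5, -0.3, -3.0]
gripper_width: 0.0188
```

```bash
python3 mv.py .4361 -.0502 .1172 -2.25; cat > look.py <<'E'
from h import *
import sys
t=sys.argv[1]
for n in ("scene","top","wrist"):
    k=cam(n); img,d=grab_frame(n); save(f"{n}{t}.png",img); np.savez(f"{n}{t}.npz",img=img,d=d,**k)
    if n=="scene": a=cv2.resize(img[220:380,300:450],(400,426))[:400]
    if n=="top": b=cv2.resize(img[200:320,300:450],(400,320))
b=np.vstack([b,np.zeros((80,400,3),np.uint8)])
save(f"look{t}.png",np.hstack([a,b]))
E
python3 look.py 3
```

```text
t 8.25 pos [ 0.4345 -0.048   0.2243] ytool -1.97 tiltz [-0. -0. -1.] -> d [-0.0021  0.0017  0.1071] yaw 0.28 F [-0.5 -0.3 -3. ] w 0.0188
```

View pics/look3.png

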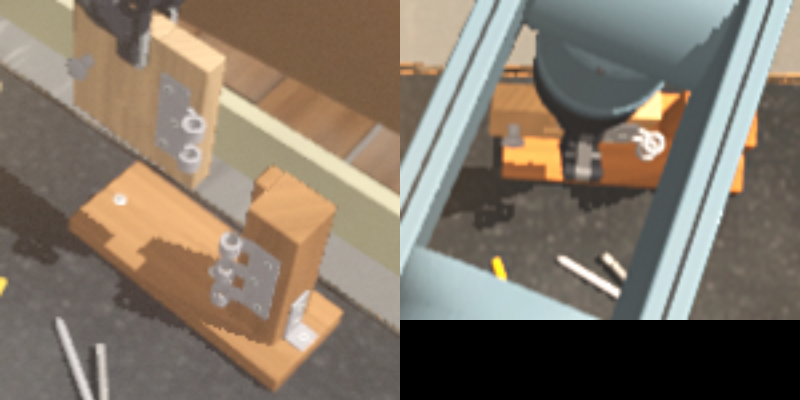

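View pics/wrist3.png

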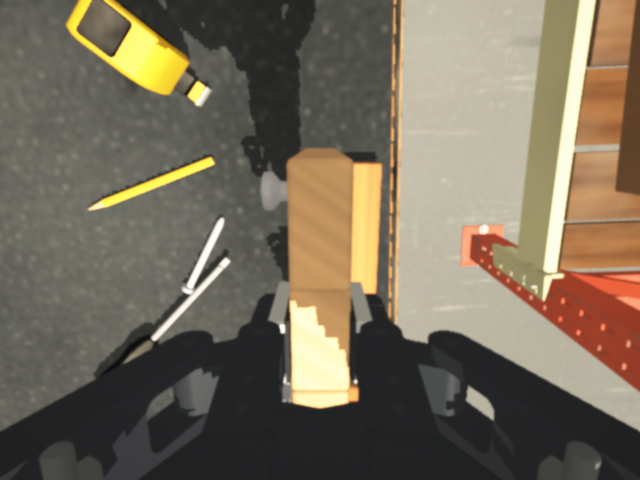

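```bash
cat > fit.py <<'E'
from h import *
from scipy.optimize import least_squares
def box(p,lo,hi):
    c=(np.array(lo)+hi)/2; h=(np.array(hi)-lo)/2; q=abs(p-c)-h
    return np.linalg.norm(np.maximum(q,0),axis=1)+np.minimum(q.max(1),0)
def tube(p,x,y,z):
    r=np.hypot(p[:,0]-x,p[:,1]-y); q=np.c_[abs(r-6.5)-1.5,abs(p[:,2]-z)-6.5]
    return np.linalg.norm(np.maximum(q,0),axis=1)+np.minimum(q.max(1),0)
def door(p):
    return np.min([box(p,[-10,-60,0],[10,60,125]),box(p,[-13,-49,25],[-10,-24,100]),tube(p,-20.5,-61,47),tube(p,-20.5,-61,78)],axis=0)
def frame(p):
    return np.min([box(p,[-10,-45,0],[35,0,154]),box(p,[-30,-65,0],[55,150,18]),box(p,[13,0,0],[35,12,152]),box(p,[-13,-36,49],[-10,-11,124])]+[tube(p,-20.5,1,z) for z in (55.5,86.5,117.5)],axis=0)
def door_ok(p): # exclude knob, grip zone
    return ~((p[:,0]<-11)&(p[:,1]>-20))&~((abs(p[:,1])<26)&(p[:,2]>60))&(p[:,2]>-8)
def frame_ok(p): return (p[:,2]>8)&~((p[:,1]<-46)&(p[:,2]>19.5))&~((p[:,1]>20)&(p[:,2]>21))
def fit(P,sdf,ok,x0,free):
    x=np.array(x0,float)
    def pose(x): return Ro.from_euler("ZYX",x[3:]),x[:3]
    for it,th in enumerate((12,8,5,4,3,3)):
        R,t=pose(x); q=R.inv().apply(P-t); m=(abs(sdf(q))<th)&ok(q); S=P[m]
        if len(S)>4000: S=S[::len(S)//4000+1]
        def f(y):
            z=x.copy(); z[free]=y; R,t=pose(z); return sdf(R.inv().apply(S-t))
        r=least_squares(f,x[free],x_scale=np.where(np.array(free)>2,.02,1.),loss="soft_l1",f_scale=1.); x[free]=r.x
    return x,len(S),np.sqrt(np.mean(r.fun**2))
def load(fn):
    z=np.load(fn+".npz"); k={q:(z[q] if q=="C" else float(z[q])) for q in ("f","cx","cy","k1","C")}
    P,_,_=cloud(k,z["d"]); return P*1000
def crop(P,c,r=200): return P[np.linalg.norm(P[:,:2]-c[:2],axis=1)<r]
def show(l,r):
    x=r[0]; print(l,"xyz",x[:3].round(2),"yaw,pitch(y),roll(x)",np.degrees(x[3:]).round(2),"n",r[1],"rms",round(r[2],2))
def axis(x,p): return Ro.from_euler("ZYX",x[3:]).apply(p)+x[:3]
E
python3 - <<'E'
from fit import *
f0=[432,-152,0,np.radians(-2.3),0,0]; F={}
for n in("scene0","top0"):
    P=load(n); F[n]=fit(crop(P,f0),frame,frame_ok,f0,[0,1,2,3]); show(n+" frame",F[n])
    show(n+" frame6",fit(crop(P,f0),frame,frame_ok,f0,[0,1,2,3,4,5]))
    d0=[422.5,194,12,np.radians(84.3),0,0]; show(n+" door2 start",fit(crop(P,d0),door,lambda p:(p[:,2]>20)&~((p[:,0]<-11)&(p[:,1]>-20)),d0,[0,1,2,3]))
P=load("scene3"); d0=[434.5,-48,131,np.radians(-2),0,0]
r=fit(crop(P,d0),door,door_ok,d0,[0,1,2,3,4,5]); show("door scene3",r)
r2=fit(crop(P,f0),frame,lambda p:frame_ok(p)&(p[:,1]<20),f0,[0,1,2,3]); show("frame scene3",r2)
for fr in (F["scene0"][0],r2[0]):
    a=axis(r[0],[-20.5,-61,62.5]); j=axis(fr,[-20.5,1,86.5]); Rf=Ro.from_euler("ZYX",fr[3:]); print("axis diff in frame",Rf.inv().apply(a-j).round(2),"dyaw",np.degrees(r[0][3]-fr[3]).round(2))
E
```

```text
scene0 frame xyz [ 4.3308e+02 -1.5181e+02 -7.0000e-02] yaw,pitch(y),roll(x) [-1.96  0.    0.  ] n 2162 rms 1.09
scene0 frame6 xyz [ 4.3297e+02 -1.5218e+02  1.7000e-01] yaw,pitch(y),roll(x) [-2.06  0.1  -0.23] n 2178 rms 1.12
scene0 door2 start xyz [423.97 195.92  11.69] yaw,pitch(y),roll(x) [84.16  0.    0.  ] n 1397 rms 1.07
top0 frame xyz [ 430.95 -152.01    0.87] yaw,pitch(y),roll(x) [-2.3  0.   0. ] n 2968 rms 1.33
top0 frame6 xyz [ 431.02 -151.78    0.72] yaw,pitch(y),roll(x) [-2.27 -0.06  0.15] n 2967 rms 1.33
top0 door2 start xyz [421.64 195.19  13.24] yaw,pitch(y),roll(x) [84.41  0.    0.  ] n 921 rms 1.15
door scene3 xyz [435.33 -46.31 130.87] yaw,pitch(y),roll(x) [-2.17 -0.02 -0.1 ] n 1790 rms 0.87
frame scene3 xyz [ 4.3296e+02 -1.5189e+02  1.4000e-01] yaw,pitch(y),roll(x) [-1.7  0.   0. ] n 2584 rms 0.98
axis diff in frame [ -1.61  43.7  107.05] dyaw -0.22
axis diff in frame [ -1.29  43.88 106.83] dyaw -0.47
```

Emit:
play_rows --increments '[{"dx": 0,"dy": 0.0015,"dz": 0.02,"yaw": 0},{"dx": 0,"dy": 0.0015,"dz": 0.045,"yaw": 0},{"dx": 0,"dy": 0.0015,"dz": 0.07,"yaw": 0},{"dx": 0,"dy": 0.0015,"dz": 0.09,"yaw": 0},{"dx": 0,"dy": 0.0015,"dz": 0.1,"yaw": 0},{"dx": 0,"dy": 0.0015,"dz": 0.107,"yaw": 0},{"dx": 0,"dy": 0.0015,"dz": 0.107,"yaw": 0},{"dx": 0,"dy": 0.0015,"dz": 0.107,"yaw": 0}]'

```text
time: 9.4
eef_pos: [0.4365, -0.0482, 0.1179]
tool_rot: [0.719, 0.695, 0.0, 0.001]
contact_force: [-0.6, -0.2, -2.8]
gripper_width: 0.0189
```

Emit:
play_rows --increments '[{"dx": 0,"dy": 0,"dz": 0,"yaw": 0},{"dx": 0,"dy": 0,"dz": 0,"yaw": 0},{"dx": 0,"dy": 0,"dz": 0,"yaw": 0},{"dx": 0,"dy": 0,"dz": 0,"yaw": 0},{"dx": 0,"dy": 0,"dz": 0,"yaw": 0},{"dx": 0,"dy": 0,"dz": 0,"yaw": 0},{"dx": 0,"dy": 0,"dz": 0,"yaw": 0},{"dx": 0,"dy": 0,"dz": 0,"yaw": 0}]'

```text
time: 10.4
eef_pos: [0.436, -0.048, 0.1173]
tool_rot: [0.719, 0.695, 0.0, -0.0]
contact_force: [-0.2, 0.4, -2.1]
gripper_width: 0.0197
```

```bash
python3 mv.py .4361 -.0502 .1172 -2.25; python3 look.py 4
cat > rel.py <<'E'
from fit import *
import sys
P=load("scene"+sys.argv[1]); y=float(sys.argv[2]); d0=[435,y,24,np.radians(-2),0,0]
r=fit(crop(P,d0),door,door_ok,d0,[0,1,2,3,4,5]); show("door",r)
f0=[433,-151.9,0,np.radians(-2),0,0]
near=lambda p:frame_ok(p)&(p[:,1]<14)&~((p[:,1]>2)&(p[:,0]>-12)&(p[:,0]<12))
r2=fit(crop(P,f0),frame,near,f0,[0,1,2,3]); show("frame",r2)
for fr in (np.array([433.05,-151.9,0,np.radians(-2),0,0]),r2[0]):
    a=axis(r[0],[-20.5,-61,62.5]); j=axis(fr,[-20.5,1,86.5]); Rf=Ro.from_euler("ZYX",fr[3:]); print("axis diff in frame",Rf.inv().apply(a-j).round(2),"dyaw",np.degrees(r[0][3]-fr[3]).round(2))
E
python3 rel.py 4 -46
```

```text
t 10.4 pos [ 0.436  -0.048   0.1173] ytool -1.96 tiltz [-0.  0. -1.] -> d [-0.0022  0.0002  0.0001] yaw 0.29 F [-0.2  0.4 -2.1] w 0.0197
door xyz [436.57 -46.52  23.92] yaw,pitch(y),roll(x) [-2.16  0.08  0.01] n 1404 rms 0.87
frame xyz [ 4.3308e+02 -1.5183e+02  1.6000e-01] yaw,pitch(y),roll(x) [-2.  0.  0.] n 2511 rms 0.99
axis diff in frame [-0.24 43.48 -0.06] dyaw -0.16
axis diff in frame [-0.27 43.41 -0.22] dyaw -0.15
```

View pics/look4.png

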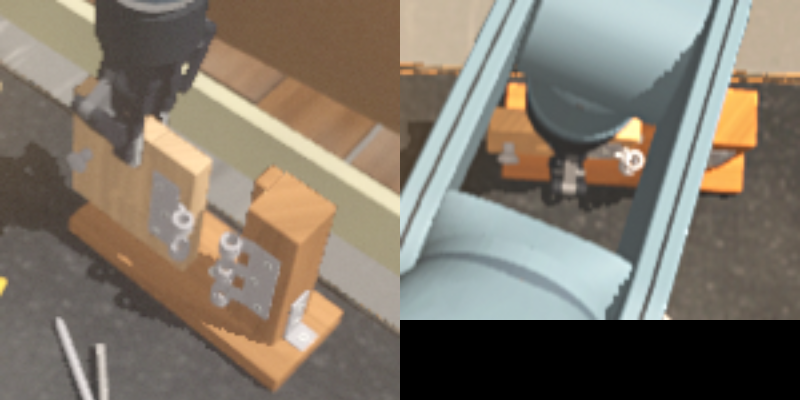

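Emit:
play_rows --increments '[{"dx": -0.005,"dy": 0.0002,"dz": 0,"yaw": 0},{"dx": -0.01,"dy": 0.0002,"dz": 0,"yaw": 0},{"dx": -0.015,"dy": 0.0002,"dz": 0,"yaw": 0},{"dx": -0.02,"dy": 0.0002,"dz": 0,"yaw": 0},{"dx": -0.024,"dy": 0.0002,"dz": 0,"yaw": 0},{"dx": -0.027,"dy": 0.0002,"dz": 0,"yaw": 0},{"dx": -0.027,"dy": 0.0002,"dz": 0,"yaw": 0},{"dx": -0.027,"dy": 0.0002,"dz": 0,"yaw": 0}]'

```text
time: 11.55
eef_pos: [0.4352, -0.075, 0.1173]
tool_rot: [0.719, 0.695, 0.0, -0.0]
contact_force: [0.3, -0.8, -2.6]
gripper_width: 0.0194
```

```bash
python3 mv.py .4361 -.0502 .1172 -2.25; python3 look.py 5; python3 rel.py 5 -73
```

```text
t 11.55 pos [ 0.4352 -0.075   0.1173] ytool -1.97 tiltz [-1.e-04  1.e-04 -1.e+00] -> d [0.0248 0.     0.0001] yaw 0.28 F [ 0.3 -0.8 -2.6] w 0.0194
door xyz [435.99 -73.57  23.89] yaw,pitch(y),roll(x) [-2.1  -0.11 -0.01] n 1369 rms 0.98
frame xyz [ 4.3308e+02 -1.5179e+02  2.0000e-01] yaw,pitch(y),roll(x) [-2.08  0.    0.  ] n 2533 rms 0.96
axis diff in frame [-0.02 16.44 -0.14] dyaw -0.1
axis diff in frame [-0.07 16.3  -0.34] dyaw -0.02
```

View pics/look5.png

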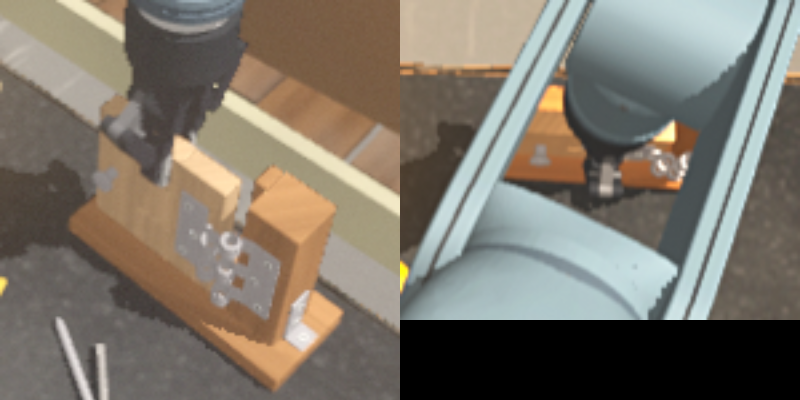

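Emit:
play_rows --increments '[{"dx": -0.002,"dy": 0,"dz": -0.0002,"yaw": 0},{"dx": -0.005,"dy": 0,"dz": -0.0002,"yaw": 0},{"dx": -0.008,"dy": 0,"dz": -0.0002,"yaw": 0},{"dx": -0.011,"dy": 0,"dz": -0.0002,"yaw": 0},{"dx": -0.0135,"dy": 0,"dz": -0.0002,"yaw": 0},{"dx": -0.016,"dy": 0,"dz": -0.0002,"yaw": 0},{"dx": -0.016,"dy": 0,"dz": -0.0002,"yaw": 0},{"dx": -0.016,"dy": 0,"dz": -0.0002,"yaw": 0}]'

```text
time: 12.7
eef_pos: [0.4347, -0.091, 0.1175]
tool_rot: [0.719, 0.695, -0.0, -0.0]
contact_force: [0.3, 0.2, -1.7]
gripper_width: 0.0191
```

Emit:
play_rows --increments '[{"dx": 0,"dy": 0,"dz": 0,"yaw": 0},{"dx": 0,"dy": 0,"dz": 0,"yaw": 0},{"dx": 0,"dy": 0,"dz": 0,"yaw": 0},{"dx": 0,"dy": 0,"dz": 0,"yaw": 0},{"dx": 0,"dy": 0,"dz": 0,"yaw": 0},{"dx": 0,"dy": 0,"dz": 0,"yaw": 0},{"dx": 0,"dy": 0,"dz": 0,"yaw": 0},{"dx": 0,"dy": 0,"dz": 0,"yaw": 0}]'

```text
time: 13.7
eef_pos: [0.4347, -0.0911, 0.1175]
tool_rot: [0.719, 0.695, -0.0, -0.0]
contact_force: [0.4, -0.4, -2.1]
gripper_width: 0.0189
```

```bash
python3 mv.py .4361 -.0502 .1172 -2.25; python3 look.py 6; python3 rel.py 6 -89; python3 - <<'E'
from fit import *
P=load("scene6"); d0=[441,282,12,np.radians(84.3),0,0]
def ok(p):return (p[:,2]>20)&~((p[:,0]<-11)&(p[:,1]>-20))
for n in("scene0","scene6"): show(n+" d3",fit(crop(load(n),d0),door,ok,d0,[0,1,3]))
E
```

```text
t 13.7 pos [ 0.4347 -0.0911  0.1175] ytool -1.96 tiltz [-0. -0. -1.] -> d [ 0.0409 -0.      0.0003] yaw 0.29 F [ 0.4 -0.4 -2.1] w 0.0189
door xyz [436.02 -90.98  24.06] yaw,pitch(y),roll(x) [-1.79 -0.47  0.46] n 1210 rms 1.13
frame xyz [ 4.3313e+02 -1.5186e+02  1.2000e-01] yaw,pitch(y),roll(x) [-2.06  0.    0.  ] n 2469 rms 0.98
axis diff in frame [ 0.57 -1.59 -0.6 ] dyaw 0.21
axis diff in frame [ 0.49 -1.65 -0.72] dyaw 0.27
scene0 d3 xyz [441.76 284.03  12.  ] yaw,pitch(y),roll(x) [82.89  0.    0.  ] n 1052 rms 1.11
scene6 d3 xyz [441.95 284.1   12.  ] yaw,pitch(y),roll(x) [82.59  0.    0.  ] n 1205 rms 1.13
```

View pics/look6.png

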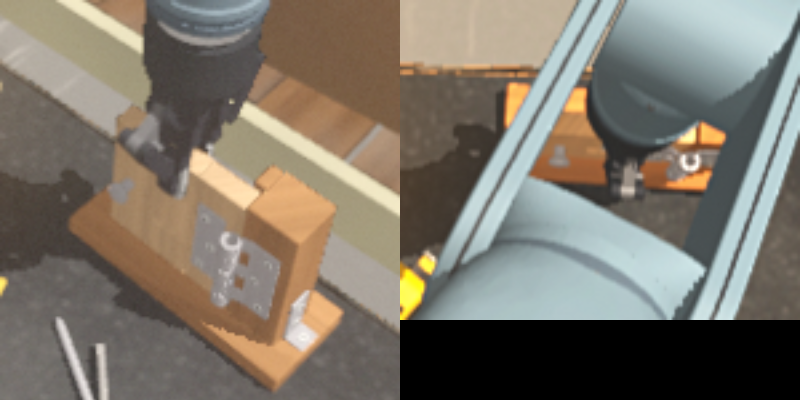

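```bash
python3 - <<'E'
from fit import *
fr=np.array([433.08,-151.85,0.1,np.radians(-2.02),0,0]); Rf=Ro.from_euler("ZYX",fr[3:])
for n,y0 in (("5",-73.5),("6",-89.5),("6",-91.5),("6",-88)):
    P=load("scene"+n); P=crop(P,[434,-90]); F=Rf.inv().apply(P-fr[:3])
    x=np.array([435.5,y0,24,np.radians(-2)])
    for mode in ("joint","excl"):
        for th in (6,4,3,3,3):
            q=Ro.from_euler("z",x[3]).inv().apply(P-x[:3]); m=(abs(door(q))<th)&door_ok(q)
            if mode=="excl": m&=abs(frame(F))>3.5
            S,FS=P[m],frame(F[m])
            def f(x):
                d=door(Ro.from_euler("z",x[3]).inv().apply(S-x[:3])); return d if mode=="excl" else np.where(abs(d)<abs(FS),d,FS)
            r=least_squares(f,x,x_scale=[1,1,1,.02],loss="soft_l1"); x=r.x
        a=np.append(x,[0,0]); dd=Rf.inv().apply(axis(a,[-20.5,-61,62.5])-axis(fr,[-20.5,1,86.5])); print(n,mode,x[:3].round(2),np.degrees(x[3]).round(2),"axis diff",dd.round(2),m.sum())
E
```

```text
5 joint [435.89 -73.5   23.94] -2.14 axis diff [-0.08 16.45 -0.16] 1374
5 excl [435.91 -73.5   23.96] -2.17 axis diff [-0.09 16.46 -0.14] 1346
6 joint [435.53 -89.4   24.15] -2.06 axis diff [0.2  0.51 0.05] 1257
6 excl [435.55 -88.84  24.13] -2.07 axis diff [0.2  1.07 0.03] 1177
6 joint [435.53 -89.4   24.15] -2.06 axis diff [0.2  0.51 0.05] 1257
6 excl [435.55 -88.84  24.13] -2.07 axis diff [0.2  1.07 0.03] 1177
6 joint [435.53 -89.4   24.15] -2.06 axis diff [0.2  0.51 0.05] 1257
6 excl [435.55 -88.84  24.13] -2.07 axis diff [0.2  1.07 0.03] 1177
```

```bash
python3 -c "
from h import *
print(workorder.job_done()); s=status.state(); print(s['time'],s['contact_force'],s['gripper_width'])"
```

```text
the job is handed in; nothing more can be done
None
the job is handed in; nothing more can be done
```

I lifted the two-knuckle door (the right-hand one, confirmed by knuckle heights in depth) out of its slot and turned it about 86° to match the frame. I then slid it in beside the jamb and handed the job in at about 14 s, still gripping it at 60 N. The hand-in reports no verdict.

**Last checks:**
- **Hole axes:** They line up to about 0.2 mm in x, 0.5 mm in y and 0.1 mm in height (limits: 3 mm sideways, 2.2 mm in height).
- **Angle:** Shut within about 0.1°. The door measured upright within about 0.1° just before the last slide, and the tool axis was still vertical at the end.
- **Contact:** Sideways force at the wrist was under 1 N, so nothing suggests the door is pressing on the frame.
- **Three-knuckle door:** It measured within 0.3 mm of its starting position.

**Disagreements:** In the final picture a first, plain fit gave −1.6 mm in y and about 0.5° of tilt. I took it as biased, because the frame's own points sit right against the door there. A fit that left those points out gave +1.1 mm, and the joint fit of door and frame gave the +0.5 mm above. All of these are inside the limits. The top camera's start measurements put the y gap about 0.5 mm smaller than the scene camera's did.

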